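# Start the X-ray cabinet: output knob to zero, key in, quarter turn, hold

### The arm

A 6-joint arm with a two-finger parallel gripper is mounted at the origin on the work surface. World frame = base frame: x ahead of the robot, y to its left, z up, the work surface at z = 0. Lengths are in mm, angles in rad, forces in N, time in s.
With the tool pointing down it reaches from about 300 to 750 mm from the base axis. Payload 8.5 kg.
Tool frame: the origin (TCP) lies midway between the tips of the shut fingers; the grasp point (between the pads) lies 19 mm behind it; z points along the fingers, y is the line along which they close (so a half turn about z gives the same grasp; the last joint's range is limited). The gripper opens to 85 mm and grips with 20 to 120 N. Pads are 22 mm wide; open, the fingers measure 114 mm over their backs; the gripper's body (76 mm by 85 mm) begins 54 mm behind the grasp point. The pads swing forward as they close: fully open they stand 13 mm farther back than shut.
Start: joints at [-1.398, 0.381, 1.297, -0, 1.464, -0.215], TCP at [207.977, -509.142, 231.322] pointing down, gripper open.
Joint ranges: [-3.11, 3.11], [-0.89, 2.33], [0.22, 2.48], [-1.42, 4.56], [0.17, 2.85], [-2.88, 2.88]. Speed limits (rad/s): [2.39, 2.39, 3.14, 3.14, 3.14, 3.14].

### API

Orientations are given as [roll, pitch, yaw] about the fixed x, y, z axes, in that order (R = Rz(yaw) Ry(pitch) Rx(roll)).
In Python, from bench import env, read_camera, camera_info, recognise, silhouettes, spot_point gives the robot as it stands.
- The arm moves only by the tool drive_tool, never from a script. Its argument "deltas" is a list of rows, each a list of 2 entries, a list of its own where there are three numbers: the shift along the world's x, y, z in m, then the turn about the world's z in degrees. A call has 1 to 8 rows; each row is the pose to reach, as a shift and turn from the pose commanded when the call began; what a row does not reach only later rows make up. A row lasts 1/8 s, in which the tool goes at most 62.5 mm and 10.7 degrees, less where a joint would pass 70% of its speed; a pose out of reach is approached as far as the arm can. A call with a gripper value outside its range is refused whole. "gripper" is the finger opening in m, from 0 to 0.0854, set as the call begins (left out, the last holds). The fingers move at their own pace and stop on an object; "squeeze" is the grip in N (left out, the last holds). Time passes only in rows, so rows that repeat a pose let the fingers close. It gives the time, the measured TCP pose, the force, the opening and the grip force at its end, in the units of the state.
- env.sense(): the state, without advancing time (a new reading comes with each control period).
- read_camera(name): name is "side" or "top"; returns the picture (420x560x3 uint8, red, green, blue); there is no depth.
- camera_info(name): a dict with "fx", "fy", "cx", "cy" (pixels), "rvec" (rotation vector, rad) and "tvec" (3), from world to camera coordinates, as OpenCV has them. Camera axes: x right, y down, z forward; pixel columns grow to the right and rows downward; lengths in mm; the calibration is good to about 2 mm. A picture is of the moment at which its call begins. camera_info takes no time and is no camera call.
- env.job_done(): hands the job in; it is judged then, once.
Trained networks look in the newest picture that a camera, given by its name, has taken for a name from the list of things; names that differ only in an ending like _2 or _b are one class to them, and where a whole thing is asked for, a point or a joint stands for the part that bears it (a point fixed in the world has none). Each returns a list of dicts, best first, with "score" (0 to 1); they miss things now and then, are a little off and sometimes report something else, mostly with a low value. They report only what shows in the picture. A call takes as long as a camera call.
- recognise(name, camera): "rect" ([left, top, right, bottom] in pixels, round what is visible of it).
- silhouettes(name, camera): "pixels" (420x560 bool, what is visible of it) and "rect" ([left, top, right, bottom] in pixels, round what is visible of it).
- spot_point(name, camera): "at" ([column, row] in pixels: a listed point, or the origin of a listed thing).
The state is a dict: "t": time; "joint_pos": joint angles; "joint_vel": joint speeds; "joint_torque": joint torques, N m; "ee_pos": TCP position; "ee_rot": TCP orientation; "force": force on the tool from outside, world axes, zero at the start; "ft_torque": the same for the moment, N m; "width": finger opening in mm; "grip_force": force on a finger pad.
Only numpy, scipy, OpenCV 4.12 (cv2) and the standard library are available. Lean on these libraries where they do the work, as an engineer would, in place of code of your own. Each camera call takes 0.05 s, during which the arm holds its last target. There are 200 camera calls.

### The job

Start the X-ray cabinet from its desk console: first turn the output knob back until its pointer reads zero, then take the console key (the one with the rectangular head) out of the desk organiser and push it fully home into the key switch, wiggling it past the sticky pins. Turn the key a quarter turn clockwise to the start stop and hold it there against its return spring: finish while still gripping the turned key. Leave the other two keys in their slots and the coffee cup and stapler where they are.

Things in the scene. Friction and masses are not known exactly. Their poses are not given: they have to be found in the camera images.
- console: Fixed desk console: light grey flat-topped steel case, darker side cheeks, 208 (its x, front to back) x 314 (y) x 75 mm high (cheeks 79), level. Origin: centre of its underside; x to its back (away from the robot at yaw 0), y left, z up; yaw within 0.3 rad. On the deck the knob is at x -20, y +75 mm, the key switch at x -20, y -75 mm; flat display and buttons behind.
- knob_grip (a point): Grip point of the black output knob, on its vertical axis, 31 mm above the deck, 106 above the desk. Round skirt 48 mm across, 8 mm thick; across it an upright bar grip 42 mm long, 12 mm thick, from 8 to 42 mm above the deck. The point turns with the knob: x along the bar to the pointer end (white line on top and end), z up.
- knob (a joint): Knob angle, rad, clockwise from above. 0: pointer at the zero mark, the long bold mark left of the knob (pointer along the console's +y). At q it points q clockwise from there; scale and travel 0 to 3.14, passing the console's +x half-way. End stop at zero, so turn anticlockwise. Starts at 0.6 to 1.3. Friction 0.04 N m; stays where left.
- console_key_head (a point): Centre of the console key's black rectangular head: 30 mm wide (x), 10 thick (y), 40 high (z); grip it across the 10 mm. Axes are the key's. Starts upright in one of the organiser's slots, width along the organiser's y, head centre 62 mm above the desk. A half turn about z makes no difference. 35 g or so; lift 30 mm to clear the slot.
- console_key_shoulder (a point): Middle of the underside of the console key's steel shoulder (22 x 12 mm), 26 mm below the head's centre, same axes. Below it: round neck 4 mm across and 6.5 mm long, then a flat blade 14 mm wide (x), 4 mm thick (y), to a bevelled tip 27 mm below the shoulder. Fully home, this point meets lock_mouth.
- lock_mouth (a point): Centre of the keyway's mouth in the key switch's top face, 83 mm above the desk, axes as the console's. Fixed square steel face plate 38 x 38 mm, 4 mm thick, 8 mm proud of the deck, through slot 16 mm (console x) by 6 mm (y). Some 11 and 17 mm down two sprung pins drag on the blade: 10 to 20 N to push past; small yaw wiggles ease it.
- key_switch (a joint): Angle of the plug under the face plate, rad, clockwise from above: 0 off, 1.57 at the start stop. Turns with the key, only once the shoulder is within about 2 mm of the face; a turned key is trapped. A spring pulls it back: 0.02 N m at off, 0.1 at start, so it stays only while held. Blade has 0.1 rad of play: turn a little past a quarter, to the stop.
- organiser: Fixed grey desk organiser, 110 (its x) x 170 mm (y), yaw within 0.3 rad; origin: centre of its underside. Front block (x -55 to -5 mm), 36 mm high, with three upright key slots at x -30, y -52, 0 and +52 mm, each 7 x 17 mm (long along y), 31 mm deep; behind it two open trays 30 mm high.
- round_key_head (a point): Second key, in another slot: point 26 mm above its shoulder's underside, in a black disc-shaped head 34 mm across, 10 mm thick, top 39 mm above the shoulder's underside. A bystander: leave it in its slot.
- triangle_key_head (a point): Third key, in another slot: point 26 mm above its shoulder's underside, in a black triangular head 30 mm wide below, tapering to a point 40 mm above the shoulder's underside, 10 mm thick. A bystander: leave it in its slot.
- coffee_cup: Brown take-away cup with a white lid, 82 mm across at the lid, 98 mm high; origin: centre of its underside. Stands beyond the console and organiser. A bystander.
- stapler: Black desk stapler, 140 mm long (its x), 34 wide, 43 high; origin: centre of its underside. Lies beyond the console and organiser. A bystander.

How it is judged:
By the outcome, as a careful person would: the job done as asked, in the order asked, and still so for the second after the job is handed in, while the arm keeps its last pose, push and grip.
It also fails if it takes over 72 s, if anything falls off the work surface, if the arm or the gripper's body presses on something with over 40 N, if the wrist force passes 120 N, or if a joint passes its speed limit or range.

## Working session

There is one attempt and no reset: what is moved stays moved. The work goes in short steps, Python scripts to look and compute and a tool call to move; the robot and the scene stay as the last step left them, time stands still between calls to the robot, and variables do not carry over. Pictures are saved under pics/ and viewed, at most 10 in all, crops included, and the job is handed in when it is done.

Besides the shell and the picture viewer there is one more tool, called after ">>>" as name(argument=value, ...) on one line, values as JSON. drive_tool: Moves the arm, as the interface text tells. Its arguments: {"type":"object","properties":{"deltas":{"type":"array","items":{"type":"array"}},"gripper":{"type":"number"},"squeeze":{"type":"number"}},"required":["deltas"]}

```bash
mkdir -p pics
cat > h.py <<'E'
import numpy as np, cv2
from bench import env, read_camera, camera_info, recognise, silhouettes, spot_point
def ray(cam,uv):
    c=camera_info(cam);K=np.array([[c['fx'],0,c['cx']],[0,c['fy'],c['cy']],[0,0,1.]])
    R=cv2.Rodrigues(np.array(c['rvec'],float))[0];t=np.array(c['tvec'],float).ravel()
    d=R.T@np.linalg.solve(K,[uv[0],uv[1],1.]);return -R.T@t,d
def atz(cam,uv,z):
    o,d=ray(cam,uv);return o+d*(z-o[2])/d[2]
def proj(cam,P):
    c=camera_info(cam);K=np.array([[c['fx'],0,c['cx']],[0,c['fy'],c['cy']],[0,0,1.]])
    return cv2.projectPoints(np.array(P,float).reshape(-1,1,3),np.array(c['rvec'],float),np.array(c['tvec'],float),K,None)[0].reshape(-1,2)
def tri(uvs):
    A=np.zeros((3,3));b=np.zeros(3)
    for cam,uv in uvs.items():
        o,d=ray(cam,uv);d/=np.linalg.norm(d);M=np.eye(3)-np.outer(d,d);A+=M;b+=M@o
    return np.linalg.solve(A,b)
def snap(cam,f,box=None,s=1):
    im=read_camera(cam)
    if box: im=im[box[1]:box[3],box[0]:box[2]]
    im=cv2.resize(im,None,fx=s,fy=s,interpolation=cv2.INTER_CUBIC);cv2.imwrite('pics/'+f,im[:,:,::-1])
E
python3 - <<'E'
from h import *
np.set_printoptions(precision=1,suppress=True)
snap('top','t1.png');snap('side','s1.png')
for c in('top','side'): print(c,ray(c,(280,210)))
Z=dict(console=0,knob_grip=106,console_key_head=62,console_key_shoulder=36,lock_mouth=83,organiser=0,round_key_head=62,triangle_key_head=62,coffee_cup=0,stapler=0)
for n,z in Z.items():
    u={}
    for c in('top','side'):
        r=spot_point(n,c)
        for k in r[:2]: print(n,c,round(k['score'],2),np.array(k['at']),atz(c,k['at'],z))
        if r:u[c]=r[0]['at']
    if len(u)==2: print('  tri',tri(u))
E
```

```text
top (array([ 592.8,    9.9, 1022.4]), array([ 0.,  0., -1.]))
side (array([ 279. , -635.3,  723.8]), array([ 0.4,  0.7, -0.7]))
console top 0.63 [178.4 244.7] [568.8 205.    0. ]
console side 0.92 [198.4 193. ] [574.  220.2   0. ]
  tri [568.6 202.5  14.6]
knob_grip top 0.72 [120.7 270.2] [524.9 282.9 106. ]
knob_grip side 0.57 [158.5 143.4] [523.5 287.7 106. ]
  tri [523.7 282.7 108.8]
console_key_head top 0.7 [355.3 264.1] [ 543.6 -127.3   62. ]
console_key_head top 0.36 [378.  269.5] [ 535.  -168.4   62. ]
console_key_shoulder top 0.44 [352.6 265.6] [ 539.4 -126.1   36. ]
console_key_shoulder side 0.49 [260.3 293.3] [ 543.5 -121.6   36. ]
  tri [ 540.4 -125.6   41.9]
lock_mouth top 0.75 [207.6 249.2] [564.1 137.3  83. ]
lock_mouth top 0.15 [175.8 243.5] [572.8 193.9  83. ]
lock_mouth side 0.93 [209.1 186.4] [566.5 130.7  83. ]
lock_mouth side 0.61 [285.1 334.3] [ 520.2 -242.9   83. ]
  tri [566.2 136.8  79. ]
organiser side 0.7 [289.2 323.1] [ 568.9 -175.9    0. ]
round_key_head top 0.69 [410.8 272.9] [ 530.4 -227.5   62. ]
round_key_head top 0.45 [174.2 244.4] [570.6 200.8  62. ]
round_key_head side 0.58 [286.1 334.8] [ 529.  -231.5   62. ]
  tri [ 530.4 -228.7   57.6]
triangle_key_head top 0.65 [354.3 263.9] [ 543.9 -125.5   62. ]
triangle_key_head top 0.56 [382.5 271. ] [ 532.5 -176.5   62. ]
triangle_key_head side 0.63 [270.6 308.1] [ 533.3 -175.7   62. ]
triangle_key_head side 0.24 [208.5 185.3] [576.4 159.7  62. ]
  tri [ 547.3 -136.1    9.4]
coffee_cup top 0.9 [319.5 139.5] [779.6 -62.    0. ]
coffee_cup side 0.59 [351.6 243.6] [772.9 -72.2   0. ]
  tri [781.6 -62.8 -12.3]
stapler top 0.94 [245.1 140.5] [774.   82.3   0. ]
stapler side 0.89 [308.6 197. ] [776.1  90.6   0. ]
stapler side 0.67 [271.7 309.1] [ 557.7 -135.5    0. ]
  tri [771.6  82.2   8. ]
```

View pics/t1.png

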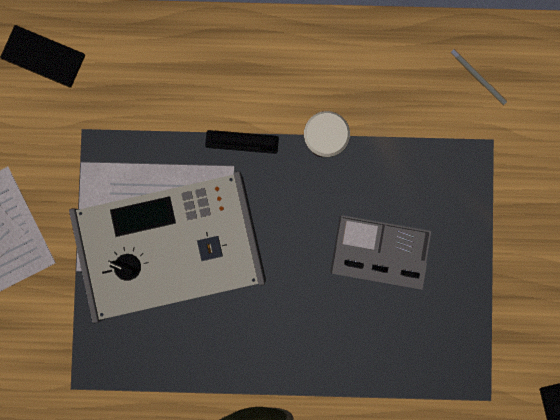

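View pics/s1.png

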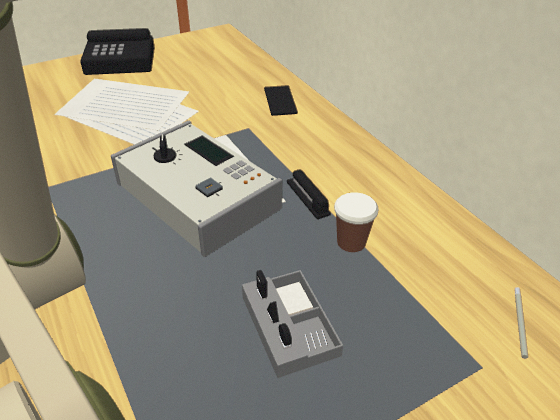

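Run:
```python
from h import *
np.set_printoptions(precision=1,suppress=True)
a=read_camera('side');b=read_camera('top')
f=lambda im,x0,y0,x1,y1,s:cv2.resize(im[y0:y1,x0:x1],None,fx=s,fy=s,interpolation=cv2.INTER_CUBIC)
A=f(a,235,260,315,360,6)[:,:400] if 0 else f(a,235,260,310,360,5)
B=f(b,85,225,235,325,5)[:,:][:300*2]
B=f(b,95,225,235,295,2.9)
C=f(b,335,245,430,295,4.2)
h=500;W=max(B.shape[1],C.shape[1]);o=np.zeros((500,A.shape[1]+W,3),np.uint8)
o[:A.shape[0],:A.shape[1]]=A
o[:B.shape[0],A.shape[1]:A.shape[1]+B.shape[1]]=B
o[250:250+C.shape[0],A.shape[1]:A.shape[1]+C.shape[1]]=C
print(o.shape);cv2.imwrite('pics/c1.png',o[:,:,::-1])
for n in('console_key_head','round_key_head','triangle_key_head'):
  for c in('top','side'):
    for k in silhouettes(n,c)[:3]: 
        ys,xs=np.nonzero(k['pixels']);print(n,c,round(k['score'],2),k['rect'],xs.mean(),ys.mean(),len(xs))
```

```text
(500, 781, 3)
console_key_head side 0.61 [260.1, 270.0, 265.6, 299.1] 261.510460251046 284.97071129707115 239
console_key_head side 0.48 [110.0, 120.2, 282.7, 256.8] 197.73735263393525 185.3205491717654 13402
round_key_head top 0.52 [401.4, 268.7, 416.7, 277.3] 409.35238095238094 273.48571428571427 105
round_key_head top 0.36 [329.1, 217.2, 432.5, 290.3] 380.6130163678878 251.08476227591584 5132
round_key_head side 0.51 [279.3, 324.7, 292.7, 348.9] 284.8857142857143 335.2326530612245 245
triangle_key_head top 0.58 [331.4, 214.7, 431.7, 290.7] 380.3531095001908 251.16081648225867 5242
triangle_key_head top 0.43 [373.0, 265.5, 390.2, 272.6] 380.26506024096386 268.1927710843373 83
triangle_key_head side 0.5 [265.5, 303.9, 278.6, 322.6] 272.92134831460675 311.7808988764045 178
triangle_key_head side 0.45 [260.7, 267.3, 265.5, 295.3] 261.3488372093023 284.33953488372094 215
```

View pics/c1.png

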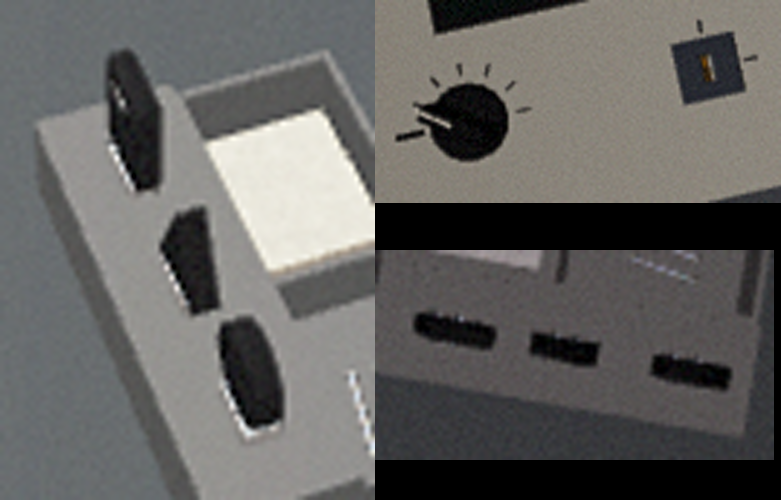

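Run:
```python
from h import *
np.set_printoptions(precision=2,suppress=True)
im=read_camera('top');g=im.astype(int)
m=((g.min(2)>105)&(np.ptp(g,axis=2)<40)).astype(np.uint8);m[:170]=0;m[:,:75]=0;m[:,270:]=0
m=cv2.morphologyEx(m,cv2.MORPH_OPEN,np.ones((5,5)))
c=max(cv2.findContours(m,0,2)[0],key=cv2.contourArea);r=cv2.minAreaRect(c);p=cv2.boxPoints(r)
P=np.array([atz('top',q,75) for q in p]);print(p,P[:,:2],P.mean(0),[np.linalg.norm(P[i]-P[i-1]) for i in range(4)])
for i in range(4):d=P[i]-P[i-1];print(np.arctan2(d[1],d[0]))
# lock plate: dark blue square
m=((g[:,:,2]-g[:,:,0]>8)&(g.max(2)<110)).astype(np.uint8);m[:230]=0;m[265:]=0;m[:,:190]=0;m[:,225:]=0
m=cv2.morphologyEx(m,cv2.MORPH_CLOSE,np.ones((7,7)))
c=max(cv2.findContours(m,0,2)[0],key=cv2.contourArea);r=cv2.minAreaRect(c);print(r,atz('top',r[0],83))
# knob: dark pixels
m=((g.max(2)<60)).astype(np.uint8);m[:245]=0;m[290:]=0;m[:,:100]=0;m[:,148:]=0
ys,xs=np.nonzero(m);print('knob',xs.min(),xs.max(),ys.min(),ys.max());c=max(cv2.findContours(m,0,2)[0],key=cv2.contourArea)
(x,y),R=cv2.minEnclosingCircle(c);print(x,y,R,xs.mean(),ys.mean())
for u,z in(((xs.max()+.5-7,0),0),):pass
# organiser
for k in silhouettes('organiser','top')[:1]:
  c=max(cv2.findContours(k['pixels'].astype(np.uint8),0,2)[0],key=cv2.contourArea);r=cv2.minAreaRect(c);p=cv2.boxPoints(r);P=np.array([atz('top',q,34) for q in p]);print(k['score'],r,P.mean(0),[np.linalg.norm(P[i]-P[i-1]) for i in range(4)])
```

```text
[[ 67.3  172.95]
 [226.24 138.67]
 [257.71 284.57]
 [ 98.77 318.85]] [[694.07 394.84]
 [763.19 111.  ]
 [503.47  47.23]
 [435.52 327.79]] [599.06 220.21  75.  ] [np.float64(267.1027354489464), np.float64(292.1385171131778), np.float64(267.44302354156514), np.float64(288.67161389704836)]
0.2537439553978505
-1.331900100699542
-2.9008321639061174
1.8084133658692896
((209.45852661132812, 247.97317504882812), (20.114795684814453, 20.324321746826172), 77.90524291992188) [566.4  134.03  83.  ]
knob 102 142 248 279
124.5 265.5 16.140111923217773 126.10570469798658 266.3976510067114
0.85 ((380.34637451171875, 252.31256103515625), (95.42919158935547, 61.20479965209961), 10.23480224609375) [ 565.34 -177.29   34.  ] [np.float64(176.4893001557784), np.float64(113.7635183304533), np.float64(177.32083886552314), np.float64(113.526131907974)]
```

Run:
```python
from h import *
print(env.sense())
```

```text
{'t': 1.6, 'joint_pos': array([-1.39832471e+00,  3.80620665e-01,  1.29739638e+00,  3.23757139e-05,
        1.46360074e+00, -2.15293306e-01]), 'joint_vel': array([-4.75906584e-05,  5.37361532e-05, -2.22062457e-03, -1.22102290e-03,
       -1.22364516e-04, -1.99601466e-04]), 'joint_torque': array([-3.81541804e-04, -4.48326194e+01, -2.31462961e+01, -1.57348595e-04,
        5.70036100e-04, -1.49335460e-05]), 'ee_pos': array([ 207.97297085, -509.14942576,  231.31251976]), 'ee_rot': array([-3.14157498e+00, -3.68156900e-05,  3.87761457e-01]), 'force': array([ 0.30121875, -0.70400091, -0.33699825]), 'ft_torque': array([-0.00691845,  0.03413325,  0.03300036]), 'grip_force': 0.0, 'width': 85.24061695894724}
```

>>> drive_tool(deltas=[[[0.02, 0.055, 0], 4], [[0.042, 0.11, 0], 8], [[0.064, 0.165, 0], 12], [[0.086, 0.22, 0], 16], [[0.108, 0.275, 0], 20], [[0.13, 0.33, 0], 24], [[0.152, 0.385, 0], 28], [[0.174, 0.44, 0], 32]], gripper=0.06, squeeze=25)

```text
t: 2.6
ee_pos: [382.4, -67.4, 231.6]
ee_rot: [3.141, -0.0, 0.948]
force: [0.8, -1.1, -0.2]
width: 60.3
grip_force: 0.0
```

>>> drive_tool(deltas=[[[0.02, 0.055, 0], 2], [[0.042, 0.11, 0], 4], [[0.064, 0.165, 0], 6], [[0.086, 0.22, 0], 8.8], [[0.108, 0.275, -0.02], 8.8], [[0.13, 0.33, -0.04], 8.8], [[0.146, 0.351, -0.06], 8.8], [[0.146, 0.351, -0.06], 8.8]])

```text
t: 3.6
ee_pos: [527.7, 282.9, 169.3]
ee_rot: [-3.139, 0.002, 1.102]
force: [-0.4, -0.2, 0.3]
width: 59.9
grip_force: 0.0
```

Run:
```python
from h import *
np.set_printoptions(precision=3,suppress=True)
s=env.sense();print(s['t'],s['ee_pos'],s['ee_rot'],s['joint_pos'],s['width'])
snap('side','s2.png',(80,60,260,240),3.2)
p=s['ee_pos'];print(proj('side',[p,p-[0,0,73]]), spot_point('knob_grip','side')[:1])
```

```text
3.6 [527.675 282.854 169.277] [-3.139  0.002  1.102] [ 0.295  0.515  1.256 -0.     1.374  0.764] 59.87157832307651
[[156.765 117.618]
 [161.852 147.863]] [{'at': [159.6, 146.9], 'score': 0.57}]
```

View pics/s2.png

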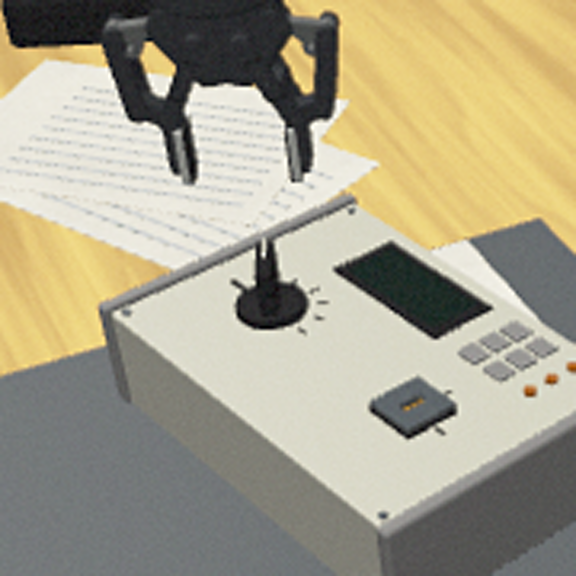

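>>> drive_tool(deltas=[[[0.001, -0.001, -0.03], 0], [[0.001, -0.001, -0.055], 0], [[0.001, -0.001, -0.075], 0], [[0.001, -0.001, -0.077], 0], [[0.001, -0.001, -0.077], 0]])

```text
t: 4.32
ee_pos: [529.4, 280.5, 95.8]
ee_rot: [3.14, -0.001, 1.099]
force: [0.4, -0.4, 0.6]
width: 59.9
grip_force: 0.0
```

>>> drive_tool(deltas=[[[0, 0, 0], 0], [[0, 0, 0], 0], [[0, 0, 0], 0], [[0, 0, 0], 0], [[0, 0, 0], 0], [[0, 0, 0], 0]], gripper=0.0)

```text
t: 5.08
ee_pos: [530.6, 279.8, 95.2]
ee_rot: [3.138, -0.0, 1.1]
force: [4.1, -5.7, 2.7]
width: 11.2
grip_force: 31.4
```

>>> drive_tool(deltas=[[[0.001, -0.001, 0], 5], [[0.001, -0.001, 0], 10], [[0.001, -0.001, 0], 15], [[0.001, -0.001, 0], 20], [[0.001, -0.001, 0], 25], [[0.001, -0.001, 0], 30], [[0.001, -0.001, 0], 35], [[0.001, -0.001, 0], 35]])

```text
t: 6.08
ee_pos: [529.9, 279.7, 95.1]
ee_rot: [3.141, 0.0, 1.712]
force: [-1.9, -2.4, 4.9]
width: 11.6
grip_force: 31.9
```

```bash
python3 -c "
from h import *
s=env.sense();print(s['ee_rot'],s['ft_torque'],s['force'],s['width'],s['grip_force'])"
```

```text
[3.14139348e+00 2.12360577e-04 1.71179630e+00] [-0.18457906  0.50016578  0.07282014] [-1.89361499 -2.40519687  4.93086962] 11.629608529330387 31.91931903362274
```

>>> drive_tool(deltas=[[[0, 0, 0], 2], [[0, 0, 0], 4], [[0, 0, 0], 6], [[0, 0, 0], 8], [[0, 0, 0], 8]])

```text
t: 6.7
ee_pos: [529.9, 279.7, 95.1]
ee_rot: [3.142, -0.0, 1.849]
force: [-2.5, -2.1, 5.3]
width: 11.5
grip_force: 38.2
```

```bash
python3 -c "
from h import *
s=env.sense();print(s['ee_rot'],s['ft_torque'],s['force'],s['width'],s['grip_force'])"
```

```text
[ 3.14153953e+00 -1.36600530e-05  1.84915695e+00] [-0.38168567  0.50242577 -0.80802053] [-2.54652056 -2.11659548  5.27091196] 11.512444090054213 38.24298799037933
```

>>> drive_tool(deltas=[[[0, 0, 0], 0], [[0, 0, 0], 0], [[0, 0, 0], 0], [[0, 0, 0.03], 0], [[0, 0, 0.08], 0], [[0, -0.0, 0.12], 0]], gripper=0.05)

```text
t: 7.45
ee_pos: [530.0, 279.9, 216.2]
ee_rot: [3.141, 0.0, 1.851]
force: [0.1, 1.2, 0.2]
width: 50.2
grip_force: 0.0
```

>>> drive_tool(deltas=[[[0, -0.06, 0], -3], [[0, -0.12, 0], -6], [[0, -0.18, 0], -10], [[0.005, -0.24, 0], -14], [[0.01, -0.3, 0], -18], [[0.01, -0.3, 0], -18]], gripper=0.04)

```text
t: 8.2
ee_pos: [540.2, -23.7, 214.1]
ee_rot: [-3.141, 0.0, 1.53]
force: [-0.1, 0.8, 0.0]
width: 39.6
grip_force: 0.0
```

Run:
```python
from h import *
np.set_printoptions(precision=3,suppress=True)
s=env.sense();print(s['t'],s['ee_pos'],s['ee_rot'],s['joint_pos'],s['width'])
a=read_camera('top');b=read_camera('side')
f=lambda im,x0,y0,x1,y1,s:cv2.resize(im[y0:y1,x0:x1],None,fx=s,fy=s,interpolation=cv2.INTER_CUBIC)
o=np.vstack([f(a,85,225,245,295,5),f(b,130,120,290,165,5)]);cv2.imwrite('pics/c2.png',o[:,:,::-1])
for n,z in(('lock_mouth',83),('knob_grip',106),('console_key_head',62)):
  u={}
  for c in('top','side'):
    for k in spot_point(n,c)[:1]:u[c]=k['at'];print(n,c,k,atz(c,k['at'],z))
  if len(u)==2:print(tri(u))
print(proj('side',[[566,136,83],[542,-127,62]]),proj('top',[[566,136,83],[542,-127,62]]))
```

```text
8.2 [540.207 -23.749 214.073] [-3.141  0.     1.53 ] [-0.263  0.378  1.354 -0.001  1.41  -0.222] 39.556588872020434
lock_mouth top {'at': [206.7, 249.0], 'score': 0.73} [564.46  138.856  83.   ]
lock_mouth side {'at': [208.7, 186.3], 'score': 0.83} [565.986 131.385  83.   ]
[566.332 138.619  77.901]
knob_grip top {'at': [121.1, 269.5], 'score': 0.71} [526.074 282.228 106.   ]
knob_grip side {'at': [163.3, 143.8], 'score': 0.64} [531.745 281.379 106.   ]
[528.736 280.556 107.723]
console_key_head side {'at': [260.6, 279.8], 'score': 0.55} [ 547.722 -115.707   62.   ]
[[207.741 185.025]
 [260.801 285.59 ]] [[208.34  248.17 ]
 [355.118 264.98 ]]
```

View pics/c2.png

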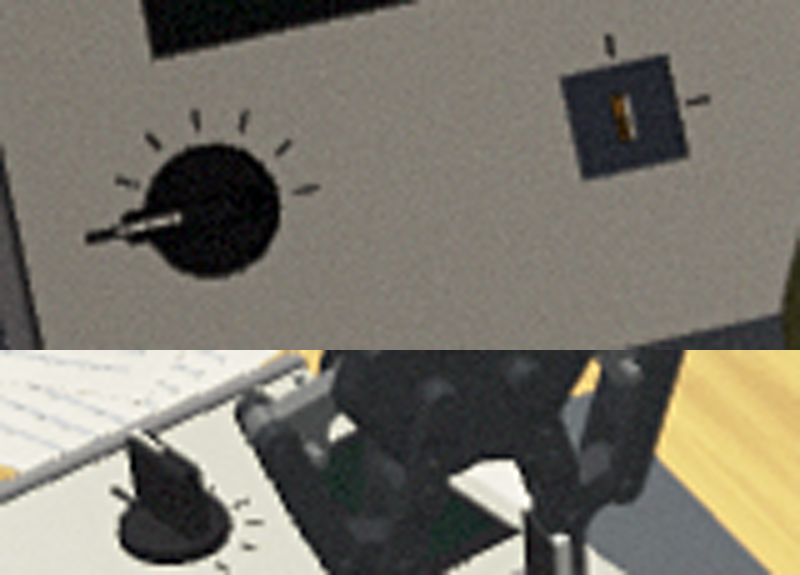

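>>> drive_tool(deltas=[[[0.001, -0.05, 0], -3], [[0.0025, -0.102, -0.02], -6.6], [[0.0025, -0.102, -0.07], -6.6], [[0.0025, -0.102, -0.11], -6.6], [[0.0025, -0.102, -0.14], -6.6], [[0.0025, -0.102, -0.155], -6.6], [[0.0025, -0.102, -0.168], -6.6], [[0.0025, -0.102, -0.168], -6.6]])

```text
t: 9.6
ee_pos: [542.5, -122.0, 46.2]
ee_rot: [-3.141, -0.0, 1.421]
force: [-0.2, -0.1, 0.3]
width: 40.3
grip_force: 0.0
```

>>> drive_tool(deltas=[[[0, 0, 0], 0], [[0, 0, 0], 0], [[0, 0, 0], 0], [[0, 0, 0], 0], [[0, 0, 0], 0]], gripper=0.0, squeeze=25)

```text
t: 10.22
ee_pos: [543.6, -122.6, 47.0]
ee_rot: [3.138, 0.001, 1.421]
force: [5.8, 0.1, 2.9]
width: 9.5
grip_force: 27.0
```

>>> drive_tool(deltas=[[[0, 0, 0], 0], [[0, 0, 0], 0], [[0.001, -0.0035, 0], 0], [[0.001, -0.0035, 0], 0], [[0.001, -0.0035, 0], 0]], gripper=0.03)

```text
t: 10.85
ee_pos: [543.4, -125.7, 46.2]
ee_rot: [-3.141, -0.0, 1.421]
force: [-0.1, 0.2, -0.0]
width: 30.0
grip_force: 0.0
```

>>> drive_tool(deltas=[[[0, 0, 0], 0], [[0, 0, 0], 0], [[0, 0, 0], 0], [[0, 0, 0], 0], [[0, 0, 0], 0]], gripper=0.0, squeeze=80)

```text
t: 11.48
ee_pos: [543.6, -125.7, 46.5]
ee_rot: [3.141, 0.0, 1.421]
force: [0.1, 0.5, 1.2]
width: 9.1
grip_force: 77.9
```

>>> drive_tool(deltas=[[[0, 0, 0.01], 0], [[0, 0, 0.02], 0], [[0, 0, 0.03], 0], [[0, 0, 0.045], 0], [[0, 0, 0.08], 0], [[0, 0, 0.12], 0], [[0, 0, 0.12], 0]])

```text
t: 12.35
ee_pos: [544.5, -126.1, 169.9]
ee_rot: [3.136, 0.002, 1.421]
force: [0.4, 0.7, -1.3]
width: 9.5
grip_force: 78.7
```

Run:
```python
from h import *
np.set_printoptions(precision=3,suppress=True)
s=env.sense();print(s['t'],s['ee_pos'],s['ee_rot'],s['joint_pos'],s['force'],s['ft_torque'])
p=s['ee_pos'];snap('side','s3.png',(200,180,320,300),5)
print(proj('side',[p+[0,0,16],p-[0,0,10],p-[0,0,37]]))
for n in('console_key_head','console_key_shoulder'):
  for k in spot_point(n,'side')[:2]:print(n,k)
```

```text
12.35 [ 544.461 -126.068  169.923] [3.136 0.002 1.421] [-0.439  0.444  1.38  -0.     1.311 -0.29 ] [ 0.352  0.707 -1.335] [ 0.004 -0.041  0.026]
[[260.662 229.929]
 [260.93  242.336]
 [261.196 254.671]]
console_key_head {'at': [260.8, 227.7], 'score': 0.75}
console_key_shoulder {'at': [259.4, 240.5], 'score': 0.74}
```

View pics/s3.png

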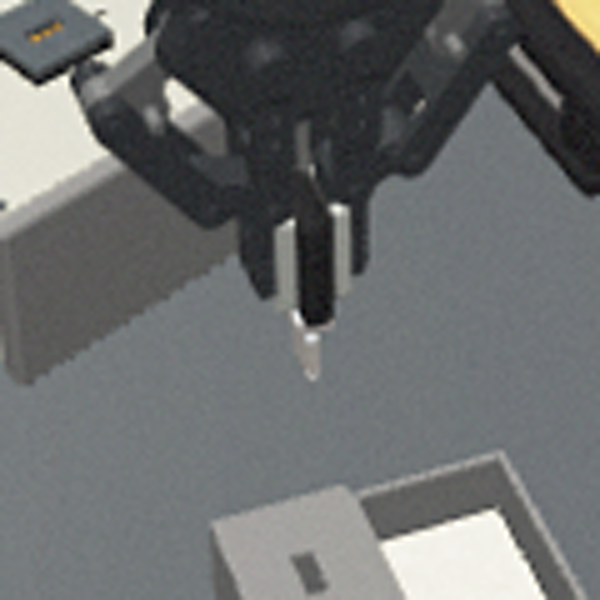

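>>> drive_tool(deltas=[[[0.002, 0.03, 0.01], 10], [[0.004, 0.065, 0.01], 20], [[0.008, 0.1, 0.01], 30], [[0.012, 0.135, 0.01], 40], [[0.016, 0.17, 0.01], 50], [[0.02, 0.205, 0.01], 60], [[0.022, 0.235, 0.005], 70], [[0.0225, 0.26, 0], 80]])

```text
t: 13.5
ee_pos: [565.4, 135.5, 164.9]
ee_rot: [-3.141, -0.003, 2.824]
force: [-0.7, -1.4, -1.1]
width: 8.9
grip_force: 78.7
```

>>> drive_tool(deltas=[[[0, 0, 0], 10], [[0, 0, 0], 20], [[0, 0, -0.01], 30], [[0, 0, -0.02], 33], [[0, 0, -0.03], 33], [[0, 0, -0.03], 33], [[0, 0, -0.03], 33]])

```text
t: 14.38
ee_pos: [566.1, 134.3, 136.4]
ee_rot: [-3.142, 0.0, -2.891]
force: [-0.7, -0.4, -0.6]
width: 9.2
grip_force: 78.6
```

Run:
```python
from h import *
np.set_printoptions(precision=3,suppress=True)
s=env.sense();print(s['t'],s['ee_pos'],s['ee_rot'],s['joint_pos'],s['force'],s['ft_torque'])
p=s['ee_pos'];snap('side','s4.png',(160,120,260,220),6)
q=lambda P:(proj('side',P)-[160,120])*6
e=s['ee_rot'][2];ax=np.array([np.cos(e),np.sin(e),0])
print('tcp-10,-37 ,-37+-7',q([p-[0,0,10.4],p-[0,0,37.4],p-[0,0,30]+7*ax,p-[0,0,30]-7*ax,p-[0,0,10]+11*ax,p-[0,0,10]-11*ax]))
print('lock',q([566.5,134.5,83]),spot_point('lock_mouth','side')[:1],spot_point('console_key_shoulder','side')[:1])
```

```text
14.375 [566.057 134.325 136.393] [-3.142  0.    -2.891] [ 0.03   0.517  1.356 -0.     1.268 -1.792] [-0.656 -0.373 -0.574] [-0.04  -0.04  -0.003]
tcp-10,-37 ,-37+-7 [[277.644 286.704]
 [284.663 354.065]
 [265.587 344.981]
 [299.816 326.763]
 [250.101 299.984]
 [304.66  271.557]]
lock [[289.728 392.164]] [{'at': [207.7, 184.7], 'score': 0.96}] [{'at': [204.1, 168.1], 'score': 0.68}]
```

View pics/s4.png

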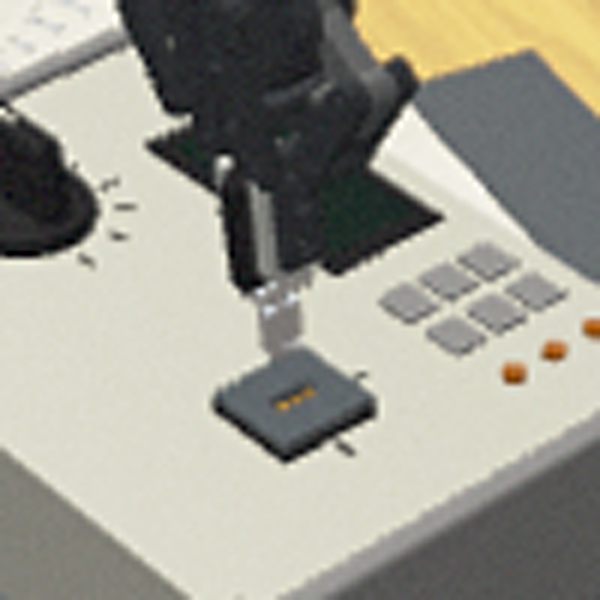

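Run:
```python
from h import *
np.set_printoptions(precision=2,suppress=True)
for u in((295,395),(296.5,395),(294,399),(286,388)): print(atz('side',(160+u[0]/6,120+u[1]/6),83))
im=read_camera('side')
f=cv2.resize(im[175:205,190:228],None,fx=20,fy=20,interpolation=cv2.INTER_CUBIC);cv2.imwrite('pics/s5.png',f[:,:,::-1])
```

```text
[567.39 132.29  83.  ]
[567.81 132.05  83.  ]
[566.24 130.52  83.  ]
[566.34 137.12  83.  ]
```

View pics/s5.png

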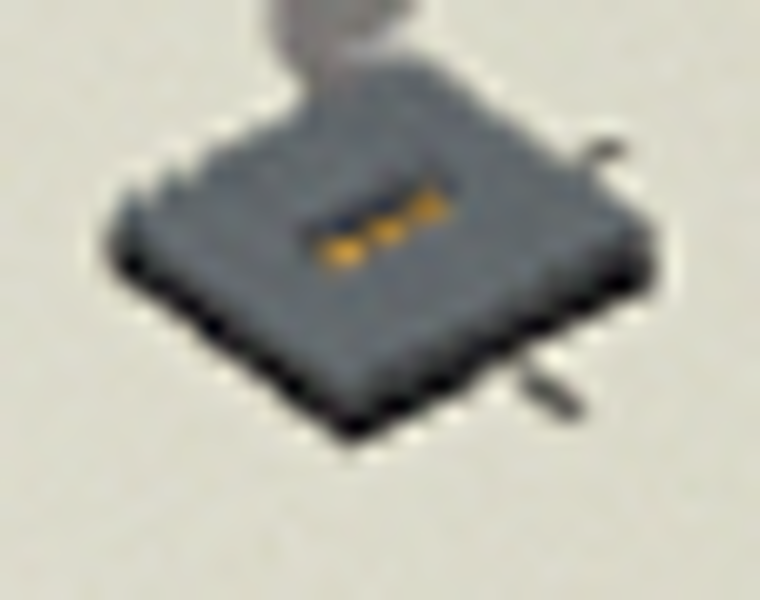

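>>> drive_tool(deltas=[[[0.002, -0.001, -0.008], 0], [[0.002, -0.001, -0.011], 0], [[0.002, -0.001, -0.014], 0], [[0.002, -0.001, -0.016], 0], [[0.002, -0.001, -0.018], 0], [[0.002, -0.001, -0.019], 0]], squeeze=100)

```text
t: 15.32
ee_pos: [568.0, 133.3, 117.2]
ee_rot: [-3.142, -0.0, -2.89]
force: [0.3, 0.1, 0.0]
width: 8.8
grip_force: 99.0
```

>>> drive_tool(deltas=[[[0, 0, -0.001], 0], [[0, 0, -0.002], 0], [[0, 0, -0.003], 0], [[0, 0, -0.004], 0], [[0, 0, -0.005], 0], [[0, 0, -0.005], 0]])

```text
t: 16.08
ee_pos: [567.9, 133.4, 112.2]
ee_rot: [3.142, -0.0, -2.89]
force: [-0.3, 0.9, -0.1]
width: 9.1
grip_force: 99.0
```

Run:
```python
from h import *
np.set_printoptions(precision=3,suppress=True)
s=env.sense();print(s['ee_pos'],s['force'],s['ft_torque'])
```

```text
[567.927 133.363 112.222] [-0.273  0.88  -0.12 ] [ 0.053 -0.008  0.015]
```

>>> drive_tool(deltas=[[[0, 0, -0.001], 2.5], [[0, 0, -0.002], -2.5], [[0, 0, -0.003], 2.5], [[0, 0, -0.004], -2.5], [[0, 0, -0.005], 2.5], [[0, 0, -0.006], -2.5], [[0, 0, -0.007], 2.5], [[0, 0, -0.007], 0]])

```text
t: 17.08
ee_pos: [568.4, 132.9, 105.7]
ee_rot: [-3.141, 0.001, -2.89]
force: [-0.2, -1.5, 0.8]
width: 8.9
grip_force: 99.8
```

>>> drive_tool(deltas=[[[0, 0, -0.001], 2.5], [[0, 0, -0.002], -2.5], [[0, 0, -0.003], 2.5], [[0, 0, -0.004], -2.5], [[0, 0, -0.005], 2.5], [[0, 0, -0.006], -2.5], [[0, 0, -0.007], 2.5], [[0, 0, -0.007], 0]])

```text
t: 18.08
ee_pos: [568.2, 133.3, 98.5]
ee_rot: [-3.141, 0.001, -2.89]
force: [0.7, 0.7, -0.4]
width: 9.0
grip_force: 99.7
```

Run:
```python
from h import *
np.set_printoptions(precision=3,suppress=True)
s=env.sense();print(s['ee_pos'],s['force'],s['ft_torque'])
```

```text
[568.179 133.314  98.492] [ 0.671  0.75  -0.429] [-0.009 -0.112 -0.03 ]
```

>>> drive_tool(deltas=[[[0, 0, -0.001], 2.5], [[0, 0, -0.002], -2.5], [[0, 0, -0.003], 2.5], [[0, 0, -0.004], -2.5], [[0, 0, -0.005], 1], [[0, 0, -0.006], 0], [[0, 0, -0.006], 0]])

```text
t: 18.95
ee_pos: [568.4, 133.3, 93.5]
ee_rot: [-3.141, 0.002, -2.891]
force: [-1.9, -0.4, 8.3]
width: 9.0
grip_force: 101.1
```

Run:
```python
from h import *
np.set_printoptions(precision=3,suppress=True)
s=env.sense();print(s['ee_pos'],s['force'],s['ft_torque'])
p=s['ee_pos'];snap('side','s6.png',(170,140,250,210),10)
```

```text
[568.393 133.344  93.467] [-1.928 -0.444  8.28 ] [-0.073  0.365 -0.039]
```

View pics/s6.png

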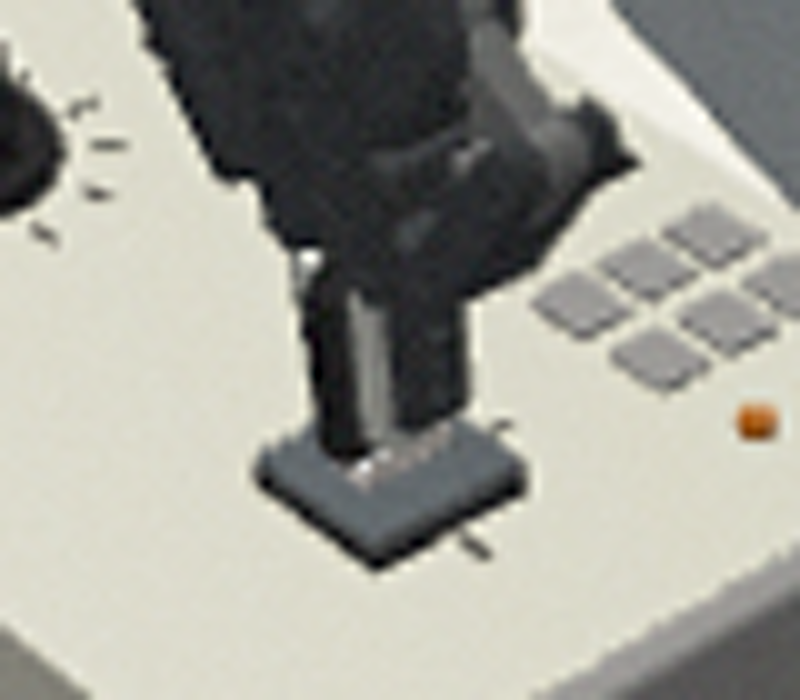

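>>> drive_tool(deltas=[[[0, 0, 0], -6], [[0, 0, 0], -12], [[-0.0003, -0.0003, 0], -18], [[-0.0003, -0.0005, 0], -24], [[-0.0004, -0.0006, 0], -30], [[-0.0004, -0.0008, 0], -36], [[-0.0005, -0.001, 0], -42], [[-0.0005, -0.001, 0], -42]])

```text
t: 20.0
ee_pos: [568.3, 132.5, 93.5]
ee_rot: [3.14, 0.002, 2.658]
force: [-0.5, 0.3, 6.8]
width: 8.6
grip_force: 100.6
```

Run:
```python
from h import *
np.set_printoptions(precision=3,suppress=True)
s=env.sense();print(s['ee_pos'],s['ee_rot'],s['force'],s['ft_torque'],s['joint_pos'])
```

```text
[568.272 132.463  93.491] [3.14  0.002 2.658] [-0.541  0.343  6.775] [ 0.038  0.104 -0.01 ] [ 0.026  0.567  1.406  0.     1.165 -1.061]
```

>>> drive_tool(deltas=[[[0, 0, 0], -6], [[-0.0001, -0.0001, 0], -12], [[-0.0002, -0.0002, 0], -18], [[-0.0003, -0.0003, 0], -24], [[-0.0004, -0.0004, 0], -30], [[-0.0005, -0.0005, 0], -36], [[-0.0005, -0.0005, 0], -42], [[-0.0005, -0.0005, 0], -45]])

```text
t: 21.0
ee_pos: [567.6, 131.9, 93.5]
ee_rot: [3.139, 0.001, 1.872]
force: [-1.2, -0.4, 7.6]
width: 8.7
grip_force: 100.7
```

Run:
```python
from h import *
np.set_printoptions(precision=3,suppress=True)
s=env.sense();print(s['ee_pos'],s['ee_rot'],s['force'],s['ft_torque'],s['joint_pos'])
```

```text
[567.566 131.863  93.456] [3.139 0.001 1.872] [-1.217 -0.429  7.56 ] [-0.045  0.187  0.119] [ 0.025  0.566  1.409 -0.     1.165 -0.275]
```

>>> drive_tool(deltas=[[[0, 0, 0], -2], [[0, 0, 0], -4], [[0, 0, 0], -6], [[0, 0, 0], -8], [[0, 0, 0], -9], [[0, 0, 0], -9]])

```text
t: 21.75
ee_pos: [567.4, 131.8, 93.5]
ee_rot: [3.14, 0.0, 1.717]
force: [-2.2, 0.2, 6.9]
width: 8.9
grip_force: 100.8
```

Run:
```python
from h import *
np.set_printoptions(precision=3,suppress=True)
s=env.sense();print(s['ee_pos'],s['ee_rot'],s['force'],s['ft_torque'],s['joint_pos'],s['width'])
```

```text
[567.442 131.8    93.485] [3.14  0.    1.717] [-2.233  0.177  6.924] [-0.096  0.333  0.084] [ 0.025  0.566  1.409 -0.     1.165 -0.12 ] 8.923097385834515
```

>>> drive_tool(deltas=[[[0, 0, 0], -1.5], [[0, 0, 0], -3], [[0, 0, 0], -4], [[0, 0, 0], -4]])

```text
t: 22.25
ee_pos: [567.4, 131.8, 93.5]
ee_rot: [3.14, 0.0, 1.647]
force: [-1.4, 0.1, 7.7]
width: 8.5
grip_force: 100.8
```

Run:
```python
from h import *
np.set_printoptions(precision=3,suppress=True)
s=env.sense();print(s['ee_pos'],s['ee_rot'],s['force'],s['ft_torque'],s['joint_pos'],s['width'])
snap('side','s7.png',(170,110,250,210),6)
```

```text
[567.359 131.812  93.468] [3.14  0.    1.647] [-1.416  0.057  7.715] [-0.101  0.37   0.232] [ 0.025  0.566  1.409 -0.     1.165 -0.051] 8.481963140172324
```

View pics/s7.png

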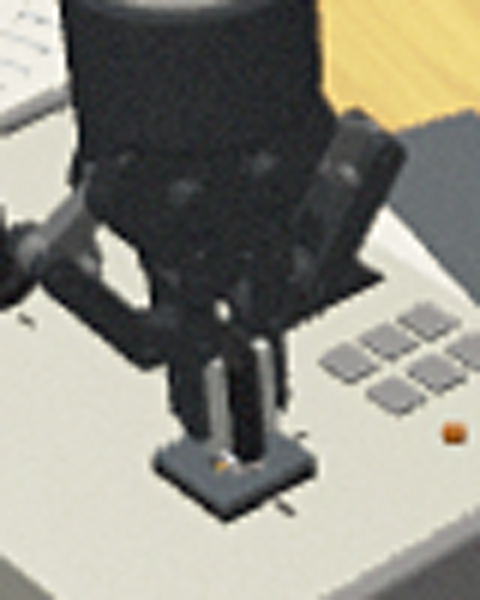

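>>> drive_tool(deltas=[[[0, 0, 0], -1], [[0, 0, 0], -2], [[0, 0, 0], -2], [[0, 0, 0], -2]])

```text
t: 22.8
ee_pos: [567.3, 131.9, 93.5]
ee_rot: [3.14, 0.0, 1.613]
force: [-2.7, 0.3, 8.2]
width: 8.8
grip_force: 100.8
```

Run:
```python
from h import *
np.set_printoptions(precision=3,suppress=True)
s=env.sense();print(s['ee_rot'],s['force'],s['ft_torque'],s['width'])
if s['ft_torque'][2]>.2: print(env.job_done())
```

```text
[3.14  0.    1.613] [-2.683  0.328  8.192] [0.051 0.318 0.332] 8.757755009936643
the job is handed in; nothing more can be done
None
```

I handed the job in at about 23 s. The knob is at zero, and the console key is pushed home, turned to the start stop (torque climbed from 0.08 to 0.33 N m there) and still gripped; I didn't touch the other two keys, the cup or the stapler, and the judge's result was not shown.

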